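# Slide the locked specimen carriage under the scanning bridge

## Robot

A 6-joint arm with a two-finger parallel gripper is mounted at the origin on the work surface. World frame = base frame: x ahead of the robot, y to its left, z up, the work surface at z = 0. Lengths are in m, angles in rad, forces in N, time in s.
With the tool pointing down it reaches from about 0.325 to 0.9 m from the base axis. Payload 3.5 kg.
Tool frame: the origin (TCP) lies midway between the tips of the shut fingers; the grasp point (between the pads) lies robot.grip_point_offset behind it (robot.grip_point_offset is the distance from the TCP to the grasp point, in m); z points along the fingers, x is the direction in which the jaws open and shut, and the axes are right-handed (so a half turn about z gives the same grasp; the last joint's range is limited). The gripper opens to 85 mm and grips with 20 to 120 N. Pads are 22 mm wide; open, the fingers measure 114 mm over their backs; the gripper's body (76 mm by 85 mm) begins 54 mm behind the grasp point. The pads swing forward as they close: fully open they stand 13 mm farther back than shut.
Start: joints at [-1.358, 0.276, -0.026, 1.268, 0, 1.467], TCP at [0.194, -0.594, 0.231] pointing down, gripper open.
Joint ranges: [-3.12, 3.12], [-0.85, 1.88], [-1.08, 1.24], [-1.95, 2.15], [-1.57, 1.53], [-3.14, 3.14]. Speed limits (rad/s): [2.57, 2.57, 3.14, 3.14, 3.14, 3.14].

## Interface

Orientations are given as a rotation vector (axis times angle).
In Python, from rig import robot gives the robot as it stands.
- The arm moves only by the tool play_rows, never from a script. Its argument "commands" is a list of rows, each an object of numbers: "x", "y", "z": the shift along the world's x, y, z as a fraction of full scale; "twist": the turn about the world's z as a fraction of full scale. A call has exactly 8 rows; each row shifts and turns the commanded pose from where the row before left it; what a row does not reach is not made up. Full scale, the value 1, is 0.2 m for a shift and 60 degrees for a turn. A row lasts 1/10 s, in which the tool goes at most 50 mm and 8.59 degrees, less where a joint would pass 70% of its speed; a pose out of reach is approached as far as the arm can. A call with a number of a shift or a turn outside -1 to 1 is refused whole. A call with a gripper value outside its range is refused whole. "grip" is the finger opening in mm, from 0 to 85.4, set as the call begins (left out, the last holds). The fingers move at their own pace and stop on an object; "force" is the grip in N (left out, the last holds). Time passes only in rows, so rows that do not move let the fingers close, or fill a call up. It gives the time, the measured TCP pose, the force and the opening at its end, in the units of the state.
- robot.sense(): the state, without advancing time (a new reading comes with each control period).
- robot.get_image(name): name is "scene" or "top" or "wrist"; returns a dict with "image" (384x512x3 uint8, red, green, blue), "mtx" (3x3 intrinsics, pixels), "R" (3x3) and "t" (3): a world point X has camera coordinates R X + t. Camera axes: x right, y down, z forward; pixel columns grow to the right and rows downward; lengths in m; the calibration is good to about 2 mm. A picture is of the moment at which its call begins. There is no depth.
- robot.hand_in(): hands the job in, once; it reports no verdict.
The state is a dict: "time": time; "q": joint angles; "dq": joint speeds; "tau": joint torques, N m; "position": TCP position; "tool_rot": TCP orientation; "force": force on the tool from outside, world axes, zero at the start; "torque": the same for the moment, N m; "opening": finger opening in m.
Only numpy, scipy, OpenCV 4.12 (cv2) and the standard library are available. Lean on these libraries where they do the work, as an engineer would, in place of code of your own. Each camera call takes 0.05 s, during which the arm holds its last target. There are 200 camera calls.

## Task

Bring the mortar specimen under the scanning bridge: with a fingertip press the round lock button on the carriage all the way down and, keeping it down the whole way, push the carriage along its rail until it is fully home against the end stop. Then let the button spring back up and move clear. Only press and push: leave the specimen seated on the carriage, and leave the beaker, jar and bowl standing where they are.

Things in the scene. Friction and masses are not known exactly. Their poses are not given: they have to be found in the camera images.
- rail: Scanner slide screwed to the bench, immovable: white base plate 160 (x) x 420 (y) x 12 mm. Origin on the bench top on the rail's centre line; y runs along the rail towards the end stop, z up; turned about the vertical by up to about 0.5 rad from the world axes.
- stop_face (a point): The end stop, a dark steel block 58 mm high across the rail: this point is the middle of the rubber buffer's face, 36 mm above the bench, which the carriage's front face meets (y = +190 mm in the rail's frame).
- bridge_top (a point): Middle of the top of the white scanning bridge that spans the rail just before the end stop, 114 mm above the bench (y = +150 mm in the rail's frame). The bridge measures 156 (x) x 60 (y) mm; 79 mm clear height under it. When the carriage is home the specimen is under it and the button's centre is 80 mm short of its face.
- carriage (a joint): How far the aluminium carriage has slid towards the end stop (+y of the rail), m: 0 at the back end, 0.160 at the stop; starts between 0 and 0.07. Carriage 104 (x) x 190 (y) mm, flat top 45 mm above the bench, centre at y = -65 mm + joint value in the rail's frame. While the button is up a pin in a toothed rack locks it, with up to 5 mm of play; with the button down it slides with about 2 N.
- ledge_top (a point): Middle of the top of the thumb ledge, an upright plate across the carriage behind the button: 60 mm wide (x), 12 mm thick, 22 mm high, its top 67 mm above the bench. Its front face is 24 mm behind the button's centre. A fingertip on the button may push against it; friction on the button alone also moves the carriage.
- lock (a joint): How far the lock button is pressed, in m: 0 up (carriage locked), 0.006 fully down (carriage free; it needs at least 0.004). A spring brings it back up: it starts to move at about 3 N and is fully down at 5.5 N, where it meets a hard stop. Let go short of the end stop, it locks on the next tooth (every 10 mm).
- lock_top (a point): Centre of the top face of the black round lock button (36 mm across) on the rear part of the carriage, 55 mm above the bench when up, 49 mm when fully down (then still 4 mm proud of the carriage). On the rail's centre line, 55 mm behind the carriage's centre. Moves with carriage and button.
- specimen_mid (a point): Middle of the specimen: a grey mortar disc 50 mm across and 17 mm high on a steel foot 64 mm across and 6 mm high, loosely seated on the front part of the carriage, 107 mm ahead of the button's centre; its top is 69 mm above the bench. It rides along with the carriage.
- specimen (a joint): How far the specimen is lifted off the carriage, in m: 0 seated. It is not to be lifted.
- beaker: Empty glass beaker, 68 mm across, 85 mm tall, loose on the bench beside the rail on its far (+x) side. Origin at the centre of its underside. To be left alone.
- jar: White plastic jar with a blue cap, 60 mm across, 105 mm tall, loose on the bench on the far side of the rail near the bridge. Origin at the centre of its underside. To be left alone.
- bowl: Small steel bowl, 72 mm across, 34 mm high, loose on the bench on the near (-x) side of the rail. Origin at the centre of its underside. To be left alone.

How it is judged:
On the way, in this order (a step that is already met when the one before it is completed fails the run):
1. the lock button is pressed down before the carriage reaches the end stop (value of joint lock above 0.0045 m and value of joint carriage below 0.15 m), for 0.1 s.
2. the carriage reaches the end stop with the button still held down (value of joint lock above 0.003 m and value of joint carriage above 0.156 m), for 0.1 s.
At the end, for the whole second after the job is handed in: The carriage is within 4 mm of its end stop, the lock button is up again (within 1.5 mm), the specimen is seated on the carriage, and the beaker, jar and bowl stand at rest within 15 mm of where they were, upright (value of joint carriage above 0.156 m and value of joint lock below 0.0015 m and value of joint specimen below 0.002 m and linear speed of each of jar, beaker, bowl below 0.02 m/s and distance of each of beaker, jar, bowl from where it was at the start of the episode below 0.015 m and angle between each of beaker, jar, bowl's own z axis and vertical below 0.2 rad); the robot touches nothing.
It fails at once if the button comes up (pressed less than 2 mm) while the carriage is on its way (value of joint carriage between 0.085 and 0.15 m and value of joint lock below 0.002 m).
It fails at once if the specimen is lifted off the carriage (value of joint specimen above 0.006 m).
It fails at once if the beaker is lifted, carried, knocked over or pushed away (distance of beaker from where it was at the start of the episode above 0.02 m or angle between beaker's own z axis and vertical above 0.4 rad).
It fails at once if the jar is lifted, carried, knocked over or pushed away (distance of jar from where it was at the start of the episode above 0.02 m or angle between jar's own z axis and vertical above 0.4 rad).
It fails at once if the bowl is lifted, carried, knocked over or pushed away (distance of bowl from where it was at the start of the episode above 0.02 m or angle between bowl's own z axis and vertical above 0.4 rad).
It also fails if it takes over 38 s, if anything falls off the work surface, if the arm or the gripper's body presses on something with over 40 N, if the wrist force passes 120 N, or if a joint passes its speed limit or range.

## Working session

There is one attempt and no reset: what is moved stays moved. The work goes in short steps, Python scripts to look and compute and a tool call to move; the robot and the scene stay as the last step left them, time stands still between calls to the robot, and variables do not carry over. Pictures are saved under pics/ and viewed, about 8 in all and at most 12, crops included, and the job is handed in when it is done.

Besides the shell and the picture viewer there is one more tool, called after "Request:" by a JSON object that holds its "method" and its "body". play_rows: Moves the arm, as the interface text tells. Its arguments: {"type":"object","properties":{"commands":{"type":"array","items":{"type":"object","properties":{"x":{"type":"number","minimum":-1,"maximum":1},"y":{"type":"number","minimum":-1,"maximum":1},"z":{"type":"number","minimum":-1,"maximum":1},"twist":{"type":"number","minimum":-1,"maximum":1}}}},"grip":{"type":"number"},"force":{"type":"number"}},"required":["commands"]}

```bash
mkdir -p pics
python3 - <<'E'
from rig import robot
import cv2,pickle
s=robot.sense();print(s['time'],s['position'],s['tool_rot'],s['opening'],robot.grip_point_offset)
d={n:robot.get_image(n) for n in("scene","top")}
pickle.dump(d,open('d.pkl','wb'))
for n in d: cv2.imwrite(f'pics/{n}0.png',cv2.resize(d[n]['image'][:,:,::-1],(768,576),interpolation=cv2.INTER_CUBIC)); print(n,d[n]['R'],d[n]['t'],d[n]['mtx'])
E
```

```text
0.0 [ 0.19390641 -0.59329967  0.23012449] [-2.54187982  1.8436339   0.00275175] 0.08567830107974196 0.0187
scene [[ 0.28366449  0.95884094  0.01259028]
 [ 0.67358894 -0.18989603 -0.71429507]
 [-0.68250451  0.21110082 -0.69973141]] [-0.18630451 -0.29704694  1.46385145] [[486.00829271   0.         259.76083601]
 [  0.         486.00829271 185.83344959]
 [  0.           0.           1.        ]]
top [[-0.01451743 -0.99953626 -0.02676755]
 [-0.99051006  0.01803515 -0.13625182]
 [ 0.13667139  0.0245355  -0.99031255]] [0.05250673 0.57604424 0.70550445] [[391.71385863   0.         257.18764091]
 [  0.         391.71385863 193.81077339]
 [  0.           0.           1.        ]]
```

View pics/top0.png

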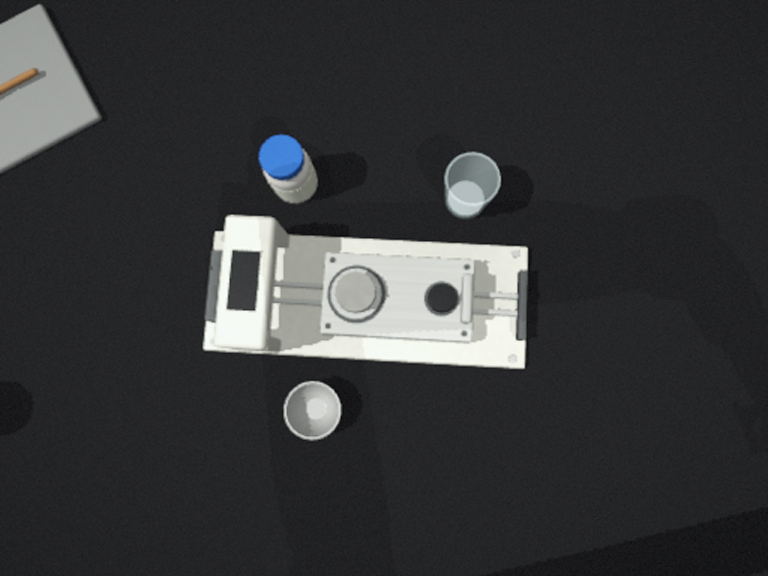

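View pics/scene0.png

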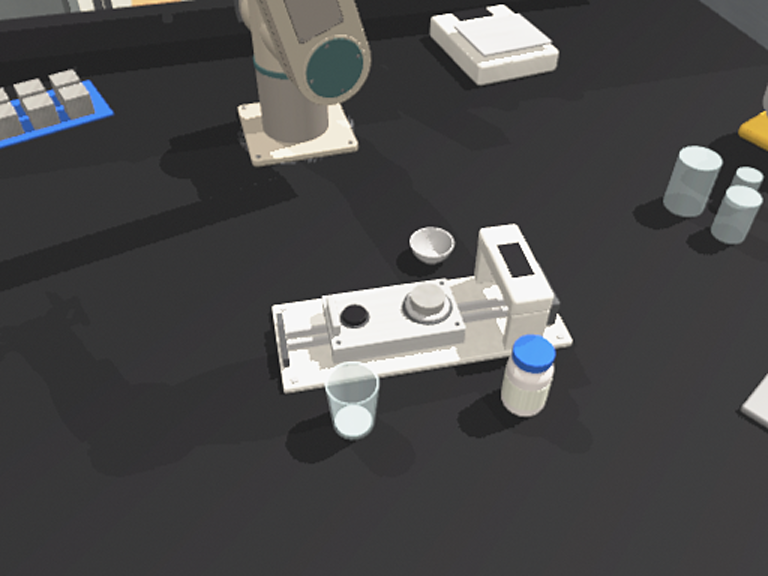

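Top view (768 px wide): button centre (442,297), ledge top (467,299), specimen top (354,291), base plate corners (527,247), (524,368), (204,350), (214,232), with the stop on the left. Beaker, jar and bowl are clear of the rail's centre line. In the scene view the button is at (355,316).

```bash
cat > h.py <<'E'
import numpy as np
def ray(c,u,v,z,sc=1.5):
    u=(u+.5)/sc-.5; v=(v+.5)/sc-.5
    o=-c['R'].T@c['t']; d=c['R'].T@np.linalg.inv(c['mtx'])@[u,v,1]
    return o+d*(z-o[2])/d[2]
def proj(c,X):
    p=c['mtx']@(c['R']@X+c['t']); return p[:2]/p[2]
E
python3 - <<'E'
import pickle,numpy as np
from h import *
d=pickle.load(open('d.pkl','rb'));c=d['top']
np.set_printoptions(precision=4,suppress=True)
P={k:ray(c,*v) for k,v in dict(button=(442,297,.055),ledge=(467,299,.067),spec=(354,291,.069),c1=(527,247,.012),c2=(524,368,.012),c3=(204,350,.012),c4=(214,232,.012),bridge=(246,282,.114),
 ca=(326,253,.045),cb=(474,259,.045),cc=(472,342,.045),cd=(321,334,.045),beaker=(465,200,0.003),jar=(296,183,.0),bowl=(313,410,.034)).items()}
for k in P: print(k,P[k])
print('scene button',ray(d['scene'],355,316,.055))
n=lambda a,b:np.linalg.norm(P[a]-P[b])
print('plate',n('c1','c4'),n('c2','c3'),n('c1','c2'),n('c3','c4'),'car',n('ca','cb'),n('cb','cc'),'spec-but',n('button','spec'))
m=(P['c1']+P['c2']+P['c3']+P['c4'])/4
for nm,v in(('plate',P['c4']-P['c1']+P['c3']-P['c2']),('car',P['ca']-P['cb']+P['cd']-P['cc'])):
  v=v[:2]/np.linalg.norm(v[:2]); print(nm,'dir',v,np.arctan2(-v[0],v[1])); 
  for k in('button','spec','ledge','bridge'):
    r=P[k][:2]-m[:2]; print(k,'along',r@v,'side',r@[v[1],-v[0]])
print('mid',m)
E
```

```text
button [ 0.566  -0.0265  0.055 ]
ledge [ 0.5615 -0.0559  0.067 ]
spec [0.5735 0.0815 0.069 ]
c1 [ 0.636  -0.1435  0.012 ]
c2 [ 0.4775 -0.1322  0.012 ]
c3 [0.507  0.2835 0.012 ]
c4 [0.6651 0.2743 0.012 ]
bridge [0.58   0.2024 0.114 ]
ca [0.6264 0.1188 0.045 ]
cb [ 0.6149 -0.0689  0.045 ]
cc [ 0.5103 -0.0628  0.045 ]
cd [0.5233 0.1252 0.045 ]
beaker [ 0.7046 -0.065   0.003 ]
jar [0.7349 0.166  0.    ]
bowl [0.4293 0.1366 0.034 ]
scene button [ 0.5696 -0.0264  0.055 ]
plate 0.4188681484552791 0.4167487693627094 0.15891271046226932 0.15835504557925711 car 0.18812661173399148 0.10482984435872765 spec-but 0.10916805510501616
plate dir [0.0701 0.9975] -0.07015211073580625
button along -0.09715819217768026 side 0.001397675168650851
spec along 0.011108433402942762 side 0.0013524999871213851
ledge along -0.1268130347908445 side -0.0010342110686384664
bridge along 0.13221253026471733 side -0.0006599373481407494
car dir [0.065  0.9979] -0.06499769412431665
button along -0.09716410569880429 side 0.0008968650197775571
spec along 0.011101314521249687 side 0.0014097392606679702
ledge along -0.12680601947844014 side -0.0016878416489357314
bridge along 0.13221417553362028 side 2.1546863110776247e-05
mid [0.5714 0.0705 0.012 ]
```

Request:
{"method": "play_rows", "body": {"commands": [{"x": 0.117, "y": 0.176, "twist": 0.079}, {"x": 0.117, "y": 0.176, "twist": 0.079}, {"x": 0.117, "y": 0.176, "twist": 0.079}, {"x": 0.117, "y": 0.176, "twist": 0.079}, {"x": 0.117, "y": 0.176, "twist": 0.079}, {"x": 0.117, "y": 0.176, "twist": 0.079}, {"x": 0.117, "y": 0.176, "twist": 0.079}, {"x": 0.117, "y": 0.176, "twist": 0.079}], "grip": 0}}

```text
invalid input
```

Request:
{"method": "play_rows", "body": {"commands": [{"x": 0.117, "y": 0.176, "twist": 0.079}, {"x": 0.117, "y": 0.176, "twist": 0.079}, {"x": 0.117, "y": 0.176, "twist": 0.079}, {"x": 0.117, "y": 0.176, "twist": 0.079}, {"x": 0.117, "y": 0.176, "twist": 0.079}, {"x": 0.117, "y": 0.176, "twist": 0.079}, {"x": 0.117, "y": 0.176, "twist": 0.079}, {"x": 0.117, "y": 0.176, "twist": 0.079}]}}

```text
invalid input
```

Request:
{"method": "play_rows", "body": {"commands": [{"z": -0.15}, {"z": -0.15}, {"z": -0.15}, {"z": -0.1}, {"z": -0.1}, {"z": -0.05}, {"z": 0}, {"z": 0}]}}

```text
invalid input
```

Request:
{"method": "play_rows", "body": {"commands": [{"x": 0.117, "y": 0.176, "z": 0, "twist": 0.079}, {"x": 0.117, "y": 0.176, "z": 0, "twist": 0.079}, {"x": 0.117, "y": 0.176, "z": 0, "twist": 0.079}, {"x": 0.117, "y": 0.176, "z": 0, "twist": 0.079}, {"x": 0.117, "y": 0.176, "z": 0, "twist": 0.079}, {"x": 0.117, "y": 0.176, "z": 0, "twist": 0.079}, {"x": 0.117, "y": 0.176, "z": 0, "twist": 0.079}, {"x": 0.117, "y": 0.176, "z": 0, "twist": 0.079}], "grip": 0}}

```text
time: 0.9
position: [0.3817, -0.3107, 0.2309]
tool_rot: [-3.006, 0.913, 0.001]
force: [-0.1, -1.4, -0.2]
opening: 0.0001
```

Request:
{"method": "play_rows", "body": {"commands": [{"x": 0.117, "y": 0.176, "z": 0, "twist": 0.079}, {"x": 0.117, "y": 0.176, "z": 0, "twist": 0.079}, {"x": 0.117, "y": 0.176, "z": 0, "twist": 0.079}, {"x": 0.117, "y": 0.176, "z": 0, "twist": 0.079}, {"x": 0.117, "y": 0.176, "z": 0, "twist": 0.079}, {"x": 0.117, "y": 0.176, "z": 0, "twist": 0.079}, {"x": 0.117, "y": 0.176, "z": 0, "twist": 0.079}, {"x": 0.117, "y": 0.176, "z": 0, "twist": 0.079}]}}

```text
time: 1.7
position: [0.5689, -0.0292, 0.2308]
tool_rot: [-3.14, -0.113, 0.001]
force: [-0.2, -0.4, 0.6]
opening: 0.0003
```

Request:
{"method": "play_rows", "body": {"commands": [{"x": 0, "y": 0, "z": -0.15, "twist": 0}, {"x": 0, "y": 0, "z": -0.15, "twist": 0}, {"x": 0, "y": 0, "z": -0.15, "twist": 0}, {"x": 0, "y": 0, "z": -0.1, "twist": 0}, {"x": 0, "y": 0, "z": -0.1, "twist": 0}, {"x": 0, "y": 0, "z": -0.05, "twist": 0}, {"x": 0, "y": 0, "z": 0, "twist": 0}, {"x": 0, "y": 0, "z": 0, "twist": 0}]}}

```text
time: 2.5
position: [0.5688, -0.031, 0.0917]
tool_rot: [3.14, 0.108, 0.001]
force: [-0.0, 0.8, 0.2]
opening: 0.0004
```

```bash
cat >> h.py <<'E'
def shot(tag,names):
    from rig import robot; import cv2
    s=robot.sense(); print({k:np.round(s[k],4) for k in('time','position','tool_rot','force')},'q6',s['q'][5])
    D={n:robot.get_image(n) for n in names}
    ims=[]
    for n in names:
        im=D[n]['image'][:,:,::-1]
        if n=='scene': im=im[130:300,160:400]
        if n=='top': im=im[120:270,110:370]
        ims.append(cv2.resize(im,(400,int(400*im.shape[0]/im.shape[1])),interpolation=cv2.INTER_CUBIC) if len(names)>1 else cv2.resize(im,(780,int(780*im.shape[0]/im.shape[1])),interpolation=cv2.INTER_CUBIC))
    h=max(i.shape[0] for i in ims)
    cv2.imwrite(f'pics/{tag}.png',np.hstack([np.pad(i,((0,h-i.shape[0]),(0,0),(0,0))) for i in ims]))
    return D
E
python3 -c "
from h import *
shot('over',['scene','wrist'])"
```

```text
{'time': np.float64(2.5), 'position': array([ 0.5688, -0.031 ,  0.0917]), 'tool_rot': array([3.1397e+00, 1.0770e-01, 6.0000e-04]), 'force': array([-0.0446,  0.8155,  0.2477])} q6 1.3343525994035241
```

View pics/over.png

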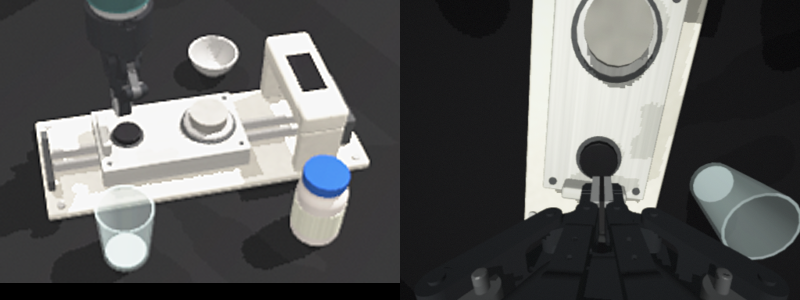

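The tip hangs over the button in the scene view (button at (127,133)). In the wrist view the button is at (599,157) and the beaker is clear to the right. I'll check the button position with the wrist camera.

```bash
python3 -c "
from h import *
from rig import robot
c=robot.get_image('wrist')
print(ray(c,199,157,.055,400/512), ray(c,221,44,.069,400/512))
print(proj(c,np.array([.5688,-.031,.0917]))*400/512)"
```

```text
[ 0.56781596 -0.02100696  0.055     ] [0.57788963 0.07189545 0.069     ]
[199.12298218 185.7910342 ]
```

Request:
{"method": "play_rows", "body": {"commands": [{"x": 0, "y": 0, "z": -0.05, "twist": 0}, {"x": 0, "y": 0, "z": -0.05, "twist": 0}, {"x": 0, "y": 0, "z": -0.04, "twist": 0}, {"x": 0, "y": 0, "z": -0.025, "twist": 0}, {"x": 0, "y": 0, "z": -0.02, "twist": 0}, {"x": 0, "y": 0, "z": -0.01, "twist": 0}, {"x": 0, "y": 0, "z": 0, "twist": 0}, {"x": 0, "y": 0, "z": 0, "twist": 0}]}}

```text
time: 3.45
position: [0.5683, -0.0308, 0.0526]
tool_rot: [-3.14, -0.108, 0.001]
force: [-2.0, 0.3, 4.1]
opening: 0.0001
```

Request:
{"method": "play_rows", "body": {"commands": [{"x": 0, "y": 0, "z": -0.005, "twist": 0}, {"x": 0, "y": 0, "z": -0.005, "twist": 0}, {"x": 0, "y": 0, "z": -0.005, "twist": 0}, {"x": 0, "y": 0, "z": -0.005, "twist": 0}, {"x": 0, "y": 0, "z": 0, "twist": 0}, {"x": 0, "y": 0, "z": 0, "twist": 0}, {"x": 0, "y": 0, "z": 0, "twist": 0}, {"x": 0, "y": 0, "z": 0, "twist": 0}]}}

```text
time: 4.25
position: [0.5687, -0.0309, 0.049]
tool_rot: [3.14, 0.108, 0.001]
force: [-4.2, 0.3, 8.4]
opening: -0.0003
```

Request:
{"method": "play_rows", "body": {"commands": [{"x": 0, "y": 0, "z": -0.005, "twist": 0}, {"x": 0, "y": 0, "z": -0.005, "twist": 0}, {"x": 0, "y": 0, "z": 0, "twist": 0}, {"x": 0, "y": 0, "z": 0, "twist": 0}, {"x": 0, "y": 0, "z": 0, "twist": 0}, {"x": 0, "y": 0, "z": 0, "twist": 0}, {"x": 0, "y": 0, "z": 0, "twist": 0}, {"x": 0, "y": 0, "z": 0, "twist": 0}]}}

```text
time: 5.05
position: [0.569, -0.031, 0.0488]
tool_rot: [3.139, 0.108, 0.002]
force: [-7.3, 0.3, 18.2]
opening: -0.0001
```

Request:
{"method": "play_rows", "body": {"commands": [{"x": 0, "y": 0.005, "z": 0, "twist": 0}, {"x": 0.001, "y": 0.01, "z": 0, "twist": 0}, {"x": 0.001, "y": 0.015, "z": 0, "twist": 0}, {"x": 0.001, "y": 0.02, "z": 0, "twist": 0}, {"x": 0.001, "y": 0.02, "z": 0, "twist": 0}, {"x": 0.001, "y": 0.015, "z": 0, "twist": 0}, {"x": 0.001, "y": 0.01, "z": 0, "twist": 0}, {"x": 0.001, "y": 0.005, "z": 0, "twist": 0}]}}

```text
time: 5.85
position: [0.5704, -0.0115, 0.0489]
tool_rot: [3.138, 0.108, 0.001]
force: [-7.9, -1.2, 18.9]
opening: -0.0003
```

```bash
python3 -c "
from h import *
shot('push1',['top','wrist'])"
```

```text
{'time': np.float64(5.85), 'position': array([ 0.5704, -0.0115,  0.0489]), 'tool_rot': array([3.1378e+00, 1.0760e-01, 1.5000e-03]), 'force': array([-7.9223, -1.1886, 18.8585])} q6 1.3697030153275447
```

View pics/push1.png

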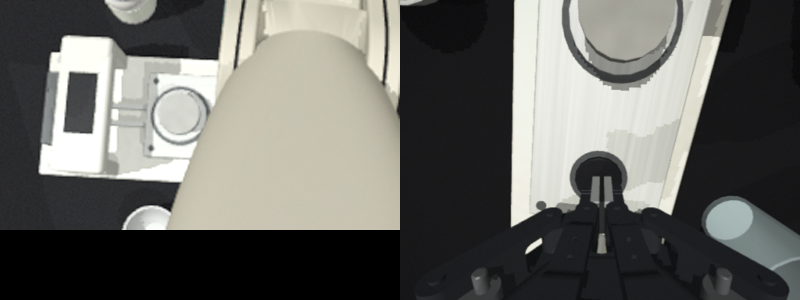

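Carriage is moving with the arm: specimen now at (179,112) in the top crop, about 17 mm on, and the tip stays on the button in the wrist view (button at (598,177)). I'll keep pushing.

Request:
{"method": "play_rows", "body": {"commands": [{"x": 0.001, "y": 0.015, "z": 0, "twist": 0}, {"x": 0.002, "y": 0.03, "z": 0, "twist": 0}, {"x": 0.003, "y": 0.045, "z": 0, "twist": 0}, {"x": 0.003, "y": 0.045, "z": 0, "twist": 0}, {"x": 0.003, "y": 0.045, "z": 0, "twist": 0}, {"x": 0.003, "y": 0.045, "z": 0, "twist": 0}, {"x": 0.002, "y": 0.03, "z": 0, "twist": 0}, {"x": 0.001, "y": 0.015, "z": 0, "twist": 0}]}}

```text
time: 6.75
position: [0.5742, 0.0432, 0.0488]
tool_rot: [3.139, 0.108, 0.002]
force: [-7.1, -1.3, 17.7]
opening: 0.0
```

```bash
python3 -c "
from h import *
shot('push2',['top','wrist'])"
```

```text
{'time': np.float64(6.75), 'position': array([0.5742, 0.0432, 0.0488]), 'tool_rot': array([3.1386e+00, 1.0840e-01, 2.4000e-03]), 'force': array([-7.0729, -1.3013, 17.6961])} q6 1.4650654103041418
```

View pics/push2.png

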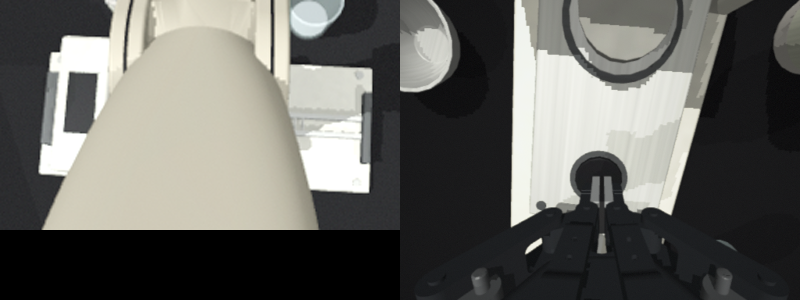

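Tip and button keep the same relative place in the wrist view (button ring at (598,177)), so there is no slip. About 63 mm remain.

Request:
{"method": "play_rows", "body": {"commands": [{"x": 0.001, "y": 0.015, "z": 0, "twist": 0}, {"x": 0.002, "y": 0.03, "z": 0, "twist": 0}, {"x": 0.003, "y": 0.045, "z": 0, "twist": 0}, {"x": 0.003, "y": 0.045, "z": 0, "twist": 0}, {"x": 0.003, "y": 0.045, "z": 0, "twist": 0}, {"x": 0.003, "y": 0.04, "z": 0, "twist": 0}, {"x": 0.002, "y": 0.025, "z": 0, "twist": 0}, {"x": 0.001, "y": 0.015, "z": 0, "twist": 0}]}}

```text
time: 7.65
position: [0.5779, 0.0917, 0.0489]
tool_rot: [3.13, 0.106, 0.002]
force: [-7.1, -10.5, 17.7]
opening: 0.0001
```

Request:
{"method": "play_rows", "body": {"commands": [{"x": 0.001, "y": 0.01, "z": 0, "twist": 0}, {"x": 0.001, "y": 0.01, "z": 0, "twist": 0}, {"x": 0, "y": 0.01, "z": 0, "twist": 0}, {"x": 0.001, "y": 0.01, "z": 0, "twist": 0}, {"x": 0, "y": 0.01, "z": 0, "twist": 0}, {"x": 0.001, "y": 0.01, "z": 0, "twist": 0}, {"x": 0, "y": 0, "z": 0, "twist": 0}, {"x": 0, "y": 0, "z": 0, "twist": 0}]}}

```text
time: 8.45
position: [0.5812, 0.104, 0.0489]
tool_rot: [3.132, 0.105, 0.01]
force: [-0.8, -8.3, 13.1]
opening: 0.0002
```

```bash
python3 -c "
from h import *
shot('push3',['scene','wrist'])"
```

```text
{'time': np.float64(8.45), 'position': array([0.5812, 0.104 , 0.0489]), 'tool_rot': array([3.1324, 0.1048, 0.0095]), 'force': array([-0.7975, -8.3345, 13.1196])} q6 1.5753858043908768
```

View pics/push3.png

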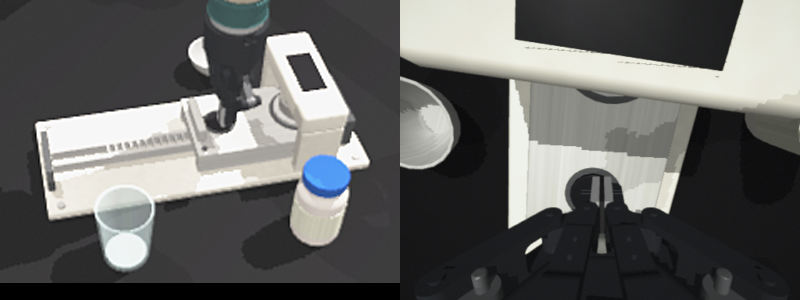

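```bash
python3 -c "
from h import *
import pickle
from rig import robot
c=robot.get_image('wrist');s=robot.get_image('scene')
e=np.array([.068,.9977])
b=ray(c,194,193,.049,400/512);b2=ray(s,(160+219*.6),(130+123*.6),.049,1)
for p in (b,b2): print(p,'travel',(p[:2]-[.567,-.0265])@e)
# bridge top, near-rail upper face corners in the first top picture
t=pickle.load(open('d.pkl','rb'))
for nm,uv in (('L',(218,346)),('L2',(227,216)),('R',(268,348)),('R2',(274,218))):
  p=ray(t['top'],*uv,.114);print(nm,p,'ahead of start button',(p[:2]-[.567,-.0265])@e)
import cv2
im=cv2.resize(t['top']['image'][130:250,130:210][:,:,::-1],None,fx=5,fy=5,interpolation=cv2.INTER_CUBIC)
im2=cv2.resize(s['image'][150:250,250:400][:,:,::-1],None,fx=2.6,fy=2.6,interpolation=cv2.INTER_CUBIC)
h=max(im.shape[0],im2.shape[0]);cv2.imwrite('pics/chk.png',np.hstack([np.pad(i,((0,h-i.shape[0]),(0,0),(0,0))) for i in(im,im2)]))
"
```

```text
[0.57685337 0.09820929 0.049     ] travel 0.12509249098428696
[0.57750272 0.09446238 0.049     ] travel 0.12139834786335185
L [0.50699581 0.23312687 0.114     ] ahead of start button 0.2549494436647879
L2 [0.65864498 0.22626009 0.114     ] ahead of start button 0.25841060463164245
R [0.50384047 0.17596589 0.114     ] ahead of start button 0.19770537060496032
R2 [0.65503973 0.17088614 0.114     ] ahead of start button 0.20291885172840546
```

View pics/chk.png

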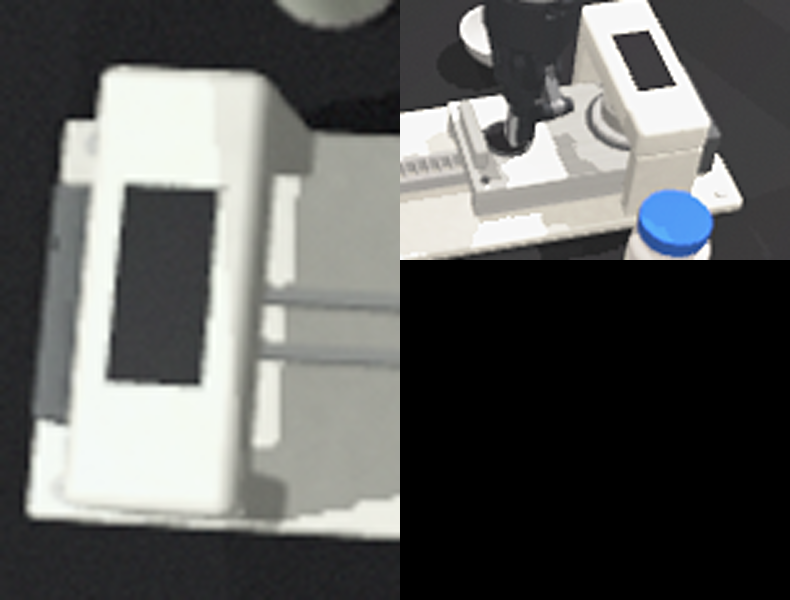

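```bash
python3 -c "
from h import *
import pickle
t=pickle.load(open('d.pkl','rb'))
e=np.array([.068,.9977]);B=np.array([.567,-.0265])
al=lambda n,u,v,z:round(float((ray(t[n],u,v,z)[:2]-B)@e),4)
print('scene bridge top corners',[al('scene',*p,.114) for p in((481,231),(518,226),(552,293),(512,306))])
print('scene window',al('scene',517,260,.114))
print('scene plate ends z.012',[al('scene',*p,.012) for p in((572,342),(273,305),(288,390))])
print('top plate ends',[al('top',*p,.012) for p in((204,350),(214,232),(527,247),(524,368))])
print('top stop back edge',[al('top',(130+52/5)*1.5,(130+185/5)*1.5,.058),al('top',(130+37/5)*1.5,(130+415/5)*1.5,.058)])
from rig import robot
c=robot.get_image('wrist')
import cv2
cv2.imwrite('pics/w.png',cv2.resize(c['image'][0:280,80:470][:,:,::-1],None,fx=2,fy=2,interpolation=cv2.INTER_CUBIC))
for y in (.170,.185):
  for z in(.079,.114): print(y,z,(proj(c,np.array([.58,y,z]))-[80,0])*2)
"
```

```text
scene bridge top corners [0.2047, 0.2622, 0.2597, 0.1985]
scene window 0.2355
scene plate ends z.012 [0.3053, -0.1105, -0.1075]
top plate ends [0.3052, 0.3068, -0.1121, -0.1116]
top stop back edge [0.2932, 0.2905]
0.17 0.079 [367.36535694 261.89953738]
0.17 0.114 [373.62156618 285.68590242]
0.185 0.079 [372.86753991 185.07627402]
0.185 0.114 [382.01385372 175.38054827]
```

View pics/w.png

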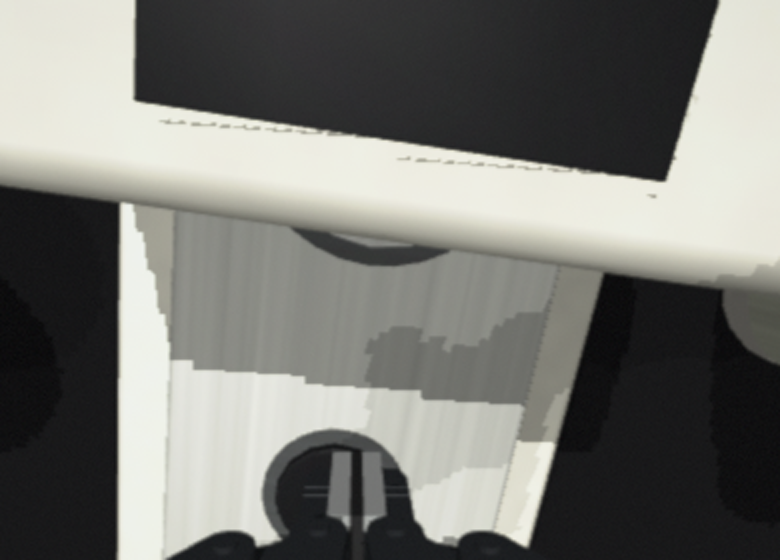

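Both cameras put the bridge face 0.201 m ahead of the button's start, so home means 0.121 m of travel. The measured travel is 0.121–0.125 m. The push force rose from 1.3 N to about 9 N, and the tip then slid a little on the button, so the carriage is home. The wrist view shows the specimen's rim at (370,255), just under the bridge edge. Now I'll lift straight up.

Request:
{"method": "play_rows", "body": {"commands": [{"x": 0, "y": 0, "z": 0.02, "twist": 0}, {"x": 0, "y": 0, "z": 0.05, "twist": 0}, {"x": 0, "y": 0, "z": 0.1, "twist": 0}, {"x": 0, "y": 0, "z": 0.15, "twist": 0}, {"x": 0, "y": 0, "z": 0.15, "twist": 0}, {"x": 0, "y": 0, "z": 0.15, "twist": 0}, {"x": 0, "y": 0, "z": 0.15, "twist": 0}, {"x": 0, "y": 0, "z": 0.1, "twist": 0}]}}

```text
time: 9.5
position: [0.5789, 0.1077, 0.2227]
tool_rot: [-3.139, -0.108, -0.005]
force: [0.2, 0.4, 0.3]
opening: -0.0003
```

Request:
{"method": "play_rows", "body": {"commands": [{"x": 0, "y": -0.2, "z": 0, "twist": 0}, {"x": 0, "y": -0.2, "z": 0, "twist": 0}, {"x": 0, "y": -0.2, "z": 0, "twist": 0}, {"x": 0, "y": -0.2, "z": 0, "twist": 0}, {"x": 0, "y": -0.2, "z": 0, "twist": 0}, {"x": 0, "y": -0.2, "z": 0, "twist": 0}, {"x": 0, "y": -0.1, "z": 0, "twist": 0}, {"x": 0, "y": 0, "z": 0, "twist": 0}]}}

```text
time: 10.3
position: [0.5781, -0.1553, 0.22]
tool_rot: [3.14, 0.102, 0.001]
force: [-1.0, 0.5, 0.1]
opening: 0.0002
```

```bash
python3 -c "
from h import *
shot('end',['top','scene'])"
```

```text
{'time': np.float64(10.3), 'position': array([ 0.5781, -0.1553,  0.22  ]), 'tool_rot': array([3.1399e+00, 1.0220e-01, 8.0000e-04]), 'force': array([-0.9663,  0.5205,  0.0798])} q6 1.1352188314843306
```

View pics/end.png

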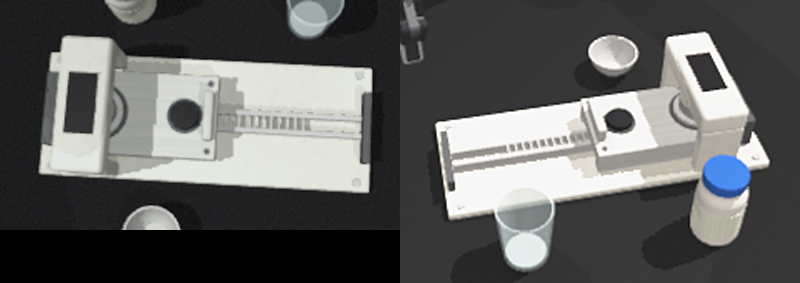

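```bash
python3 -c "
from h import *
import pickle
t=pickle.load(open('d.pkl','rb'))
e=np.array([.068,.9977]);B=np.array([.567,-.0265])
p=ray(t['top'],110+185*.65,120+115.5*.65,.055,1); q=ray(t['scene'],160+220*.6,130+120*.6,.055,1)
print(p,(p[:2]-B)@e,q,(q[:2]-B)@e)
"
```

```text
[0.57330817 0.09307107 0.055     ] 0.11972501617002253 [0.57807173 0.09526853 0.055     ] 0.12224133489613276
```

Travel is 0.120–0.122 m against the expected 0.121 m. The button is up, the specimen is under the bridge and the other objects haven't moved, so I'm handing in.

```bash
python3 -c "
from rig import robot
print(robot.hand_in())"
```

```text
the job is handed in; nothing more can be done
None
```

I pressed the lock button fully down with the shut fingertips and pushed the carriage home on friction alone. I then lifted straight off, backed the arm clear and handed in at about 10 s of the 38 s limit. The hand-in reported no verdict.

**Press:** The tip stood at 48.8–49.0 mm above the bench whenever I read it, matching the 49 mm given for fully down. The press force was about 13–19 N.

**Home:** The push force rose from about 1.3 N to about 9 N at the stop, and the tip then slid about 12 mm forward while staying on the button. The button travelled 0.120–0.122 m after release, against 0.121 m expected from the bridge position.

**After release:** In the last pictures the button looks up and the specimen's visible rim sits seated under the bridge. The beaker, jar and bowl are standing with no visible shift. I judged all of these by eye.

**Disagreement:** My first estimate assumed the rail's origin was at the middle of the plate and gave 0.137 m of travel. Both cameras showed the bridge about 16–18 mm nearer than that. I used the bridge, and the force rise at the stop agreed with it.

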